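Check the roller switch, then feed an offcut through the gate onto it

ROBOT

A 6-joint arm with a two-finger parallel gripper is mounted at the origin on a cart in front of the work surface, level with it; the furniture and walls round the work are solid. World frame = base frame: x ahead of the robot, y to its left, z up, the work surface at z = 0. Lengths are in m, angles in rad, forces in N, time in s.
With the tool pointing down it reaches from about 0.4 to 0.825 m from the base axis. Payload 7 kg.
Tool frame: the origin (TCP) lies at the very end of the fingers, on their centre line; the grasp point (between the pads) lies 19 mm behind it (env.hold_point_z is the distance from the TCP to the grasp point, in m); z points along the fingers, y is the direction in which the jaws open and shut (so a half turn about z gives the same grasp; the last joint's range is limited). The gripper opens to 88 mm and grips with 3 to 60 N. Pads are 19 mm wide; open, the fingers measure 130 mm over their backs; the gripper's body (78 mm by 193 mm) begins 47 mm behind the grasp point.
Start: joints at [-0.847, 0.359, 0.012, 0, -1.224, -0.288], TCP at [0.285, -0.612, 0.227] pointing down, gripper open.
Joint ranges: [-3.07, 3.07], [-1.43, 2.12], [-1.02, 1.25], [-3.03, 1.67], [-3.05, -0], [-3.03, 3.03]. Speed limits (rad/s): [2.39, 2.39, 3.01, 3.14, 3.14, 3.14].

INTERFACE

Orientations are given as a unit quaternion [x, y, z, w].
In Python, from workcell import env gives the robot as it stands.
- The arm moves only by the tool apply_moves, never from a script. Its arguments are lists of equal length, an entry for each row: "grip": the finger opening in m, from 0 to 0.0876; "dp": the shift along the tool's x, y, z in m, a list of three; "turn": the turn, a rotation vector about the tool's x, y, z in rad, a list of three. In form: {"grip": [grip, ...], "dp": [[dx, dy, dz], ...], "turn": [[wx, wy, wz], ...]}. A call has exactly 5 rows; each row is the pose to reach, as a shift and turn from the pose measured when the call began, along the tool's axes at that moment; what a row does not reach only later rows make up. A row lasts 1/10 s, in which the tool goes at most 50 mm and 8.59 degrees, less where a joint would pass 70% of its speed; a pose out of reach is approached as far as the arm can. A call with a gripper value outside its range is refused whole. The fingers move at their own pace and stop on an object; "force" is the grip in N (left out, the last holds). Time passes only in rows, so rows that repeat a pose let the fingers close, or fill a call up. It gives the time, the measured TCP pose, the force and the opening at its end, in the units of the state.
- env.get_obs(): the state, without advancing time (a new reading comes with each control period).
- env.grab_frame(name): name is "scene" or "top"; returns a dict with "img" (384x512x3 uint8, blue, green, red), "mtx" (3x3 intrinsics, pixels), "pose" (4x4, takes a point from camera to world coordinates). Camera axes: x right, y down, z forward; pixel columns grow to the right and rows downward; lengths in m; the calibration is good to about 2 mm. A picture is of the moment at which its call begins. There is no depth.
- env.finish_job(): hands the job in, once; it reports no verdict.
The state is a dict: "time_s": time; "joint_pos": joint angles; "joint_vel": joint speeds; "effort": joint torques, N m; "position": TCP position; "orientation": TCP orientation; "wrist_force": force on the tool from outside, world axes, zero at the start; "torque": the same for the moment, N m; "opening": finger opening in m.
Only numpy, scipy, OpenCV 4.12 (cv2) and the standard library are available. Lean on these libraries where they do the work, as an engineer would, in place of code of your own. Each camera call takes 0.05 s, during which the arm holds its last target.

TASK

Check the limit switch of the feed gauge by hand first: push its red roller aside towards the outfeed end until the arm has swung at least 20 degrees (it trips well before that), hold it there for a moment, then let it spring back. Then lay the pine offcut flat and lengthwise in the infeed half of the lane, in front of the shut orange gate, and push it through the gate until its side holds the roller arm deflected (switch tripped) and the gate has swung shut behind it; leave it lying there in the lane. Leave the other things on the worktop where they are.

Things in the scene. Friction and masses are not known exactly. Their poses are not given: they have to be found in the camera images.
- feed_gauge: fixed plywood base 150 x 420 x 5 mm (x -53 to +97) with a straight lane along y, 53 mm wide between two low aluminium walls 8 mm thick; lane floor z = 5, wall tops z = 17 mm, ends open, nothing above z = 50. Origin: on the worktop under the lane's centre line, midway along the 420 mm; z up, +y is the feed direction (infeed end y = -210, outfeed end y = +210 mm).
- lane_infeed (a point): point on the lane floor, 5 mm above the worktop, on the lane's centre line, 120 mm on the infeed side of the gauge's middle: where the middle of the offcut may be laid (its front end is then 22 mm short of the gate). Axes as the feed gauge's.
- gate (a joint): swing of the orange gate, rad: 0 shut across the lane, at most 1.55, opening only towards the outfeed (+y). A light spring (0.01 to 0.03 N m) shuts it in about a second. It sweeps 58 mm from its post, so it shuts fully only when the piece's rear end and the pusher are past y = +30 mm of the gauge or lifted out.
- gate_mid (a point): middle of the orange gate plate (54 x 4 x 36 mm, z 11 to 47 mm), 29 mm above the worktop. It turns with the gate about an upright steel post 31 mm away at x = -36, y = -30 mm of the gauge; shut, the plate stands across the lane at y = -30. The lane wall on the post's side is missing from y = -38 to +45 mm, with a lead-in flare from about y = 27.
- roller_arm (a joint): swing of the switch's steel arm, rad: 0 at rest, reaching obliquely across the lane; grows as the roller is pushed to the outfeed and out of the lane (to +y, then +x of the gauge; clockwise from above), stop at 0.9. Trips at 0.26. A spring returns it (0.03 N m at rest, 0.06 at 0.43 rad: about 1 N at the roller). A piece lying in the lane alongside the roller holds it at 0.35 to 0.55.
- roller (a point): centre of the red roller (upright cylinder, 18 mm diameter, 17 mm high, from z = 21 to 38 mm, with the arm just over it up to 45 mm), on the arm 58 mm from the pivot; at rest it is at x = +14, y = +132 mm of the gauge, 30 mm above the worktop. It turns with the arm.
- switch_pivot (a point): point on the upright pivot axis of the roller arm, 30 mm above the worktop, at x = +62, y = +100 mm of the gauge. The grey switch body below it fills x 48 to 88, y 37 to 112 mm of the gauge, top at 30 mm, its round steel head at 36, pivot cap at 48 mm.
- pine_offcut: the loose pine offcut (light wood block), 45 x 135 x 34 mm along its x, y, z; origin at the centre of its underside. About 0.09 kg.
- hardwood_offcut: bystander: loose dark wood block 50 x 82 x 22 mm; origin at the centre of its underside.
- tape_rule: bystander: loose yellow tape measure 69 x 90 x 30 mm; origin at the centre of its underside.
- sander: bystander: loose cork sanding block 62 x 90 x 34 mm; origin at the centre of its underside.

How it is judged:
On the way, in this order (a step that is already met when the one before it is completed fails the run):
1. the roller arm is swung past 0.3 rad while the offcut is still far from it (middle over 0.11 m from the roller) (value of joint roller_arm above 0.3 rad and horizontal distance between pine_offcut and roller above 0.11 m), for 0.1 s.
2. the roller arm is back at rest (under 0.08 rad) (value of joint roller_arm below 0.08 rad), for 0.1 s.
3. the offcut lies flat in the lane on the infeed side, the gate shut (x of pine_offcut in the frame of feed_gauge between -0.009 and 0.009 m and z of pine_offcut in the frame of feed_gauge between -0.003 and 0.012 m and angle between the y axis of pine_offcut and the y axis of feed_gauge, either way round below 0.12 rad and angle between pine_offcut's own z axis and vertical below 0.1 rad and y of pine_offcut in the frame of feed_gauge between -0.2 and -0.085 m and value of joint gate below 0.12 rad), for 0.1 s.
4. the offcut is passing through the gate, holding it open (y of pine_offcut in the frame of feed_gauge between -0.08 and 0.09 m and x of pine_offcut in the frame of feed_gauge between -0.015 and 0.015 m and value of joint gate above 0.5 rad), for 0.1 s.
5. the offcut in the lane has swung the roller arm past the trip point (y of pine_offcut in the frame of feed_gauge between 0.04 and 0.2 m and value of joint roller_arm above 0.26 rad), for 0.1 s.
At the end, for the whole second after the job is handed in: The offcut lies flat and still in the lane on the outfeed side (middle 85 to 200 mm beyond the gauge's middle, within 9 mm of the centre line and 0.12 rad of the lane), the roller arm is held past the trip point (0.26 rad) and the gate is shut (under 0.08 rad) (x of pine_offcut in the frame of feed_gauge between -0.009 and 0.009 m and z of pine_offcut in the frame of feed_gauge between -0.003 and 0.012 m and angle between the y axis of pine_offcut and the y axis of feed_gauge, either way round below 0.12 rad and angle between pine_offcut's own z axis and vertical below 0.1 rad and y of pine_offcut in the frame of feed_gauge between 0.085 and 0.2 m and value of joint roller_arm above 0.26 rad and value of joint gate below 0.08 rad and linear speed of pine_offcut below 0.02 m/s); the robot touches nothing.
It fails at once if the hardwood block is shifted by more than 30 mm (distance of hardwood_offcut from where it was at the start of the episode above 0.03 m).
It fails at once if the tape measure is shifted by more than 30 mm (distance of tape_rule from where it was at the start of the episode above 0.03 m).
It fails at once if the sanding block is shifted by more than 30 mm (distance of sander from where it was at the start of the episode above 0.03 m).
It also fails if it takes over 58 s, if anything falls off the work surface, if the arm or the gripper's body presses on something with over 40 N, if the wrist force passes 120 N, or if a joint passes its speed limit or range.

## Working session

There is one attempt and no reset: what is moved stays moved. The work goes in short steps, Python scripts to look and compute and a tool call to move; the robot and the scene stay as the last step left them, time stands still between calls to the robot, and variables do not carry over. Pictures are saved under pics/ and viewed, and the job is handed in when it is done.

Besides the shell and the picture viewer there is one more tool, called after ">>>" as name(argument=value, ...), one argument or row to a line, values as JSON. apply_moves: Moves the arm, as the interface text tells. Its arguments: {"type":"object","properties":{"grip":{"type":"array","items":{"type":"number"}},"dp":{"type":"array","items":{"type":"array","items":{"type":"number"}}},"turn":{"type":"array","items":{"type":"array","items":{"type":"number"}}},"force":{"type":"number"}},"required":["grip","dp","turn"]}

```bash
mkdir -p pics; ls
python3 - <<'E'
from workcell import env
import cv2,numpy as np
for n in("scene","top"):
    f=env.grab_frame(n); cv2.imwrite(f"pics/{n}0.png",f["img"]); print(n,f["mtx"].tolist(),np.round(f["pose"],4).tolist())
print(env.get_obs())
E
```

```text
pics
scene [[479.65878331301315, 0.0, 249.0866787330923], [0.0, 479.65878331301315, 192.56350502788547], [0.0, 0.0, 1.0]] [[-0.6524, -0.5646, 0.5055, -0.2484], [-0.7578, 0.4887, -0.4323, 0.6115], [-0.003, -0.6651, -0.7467, 1.2008], [0.0, 0.0, 0.0, 1.0]]
top [[365.403920707802, 0.0, 259.75665950596647], [0.0, 365.403920707802, 194.16170583630577], [0.0, 0.0, 1.0]] [[-0.0211, -0.9968, 0.0765, 0.4586], [-0.9998, 0.0208, -0.005, -0.0843], [0.0034, -0.0766, -0.9971, 1.0188], [0.0, 0.0, 0.0, 1.0]]
{'time_s': 0.1, 'joint_pos': array([-8.46932732e-01,  3.59278565e-01,  1.11436020e-02, -2.82839010e-04,
       -1.22408470e+00, -2.88100432e-01]), 'joint_vel': array([-3.91868454e-04, -2.11246704e-03,  4.09150428e-03,  2.10851876e-03,
       -6.82061378e-05,  8.10856517e-04]), 'effort': array([ 9.49620653e-05, -5.84162056e+01,  2.93753940e+01,  7.01555192e+00,
        1.01963634e-02, -2.87297269e-05]), 'position': array([ 0.28470399, -0.61154181,  0.22574174]), 'orientation': array([-2.16114707e-01,  9.76367712e-01,  6.86940688e-04, -2.28612488e-04]), 'wrist_force': array([-0.99322394,  0.33728624,  0.09328151]), 'torque': array([ 0.01226998, -0.01090568, -0.00813081]), 'opening': 0.0876962874931702}
```

View pics/scene0.png

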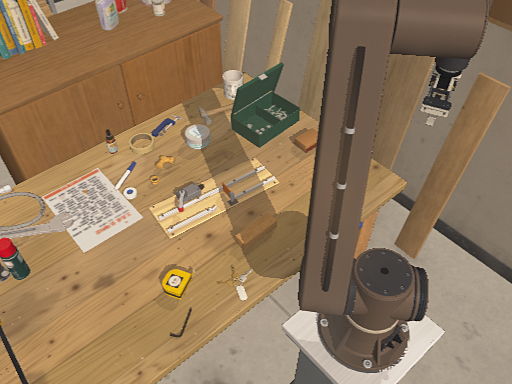

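View pics/top0.png

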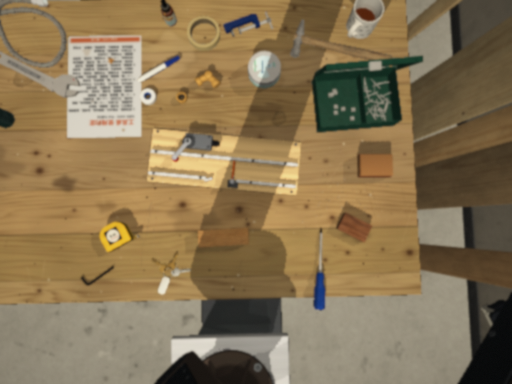

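The pine is at about (222,237) in the top view, in shadow. The gauge spans x 148–300 px with its switch to the left, so outfeed points to world +y. The sander is at (375,165), the hardwood at (353,223) and the tape at (115,236). Next I'll enlarge and measure.

```bash
cat > h.py <<'E'
import numpy as np,cv2
from workcell import env
def ray(f,uv,z):
    uv=np.atleast_2d(np.array(uv,float)); K=f["mtx"];P=f["pose"]
    d=np.c_[(uv-[K[0,2],K[1,2]])/[K[0,0],K[1,1]],np.ones(len(uv))]@P[:3,:3].T
    o=P[:3,3]; return o+d*((z-o[2])/d[:,2])[:,None]
def proj(f,p):
    P=f["pose"];c=(np.atleast_2d(p)-P[:3,3])@P[:3,:3]; q=c@f["mtx"].T; return q[:,:2]/q[:,2:]
def crop(f,x0,y0,w,h,s,name):
    cv2.imwrite("pics/"+name,cv2.resize(f["img"][y0:y0+h,x0:x0+w],None,fx=s,fy=s,interpolation=cv2.INTER_CUBIC))
E
python3 - <<'E'
from h import *
f=env.grab_frame("top"); crop(f,140,120,170,140,4.5,"t1.png")
g=env.grab_frame("scene"); crop(g,140,145,160,110,5,"s1.png")
E
```

```text
(no output)
```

View pics/t1.png

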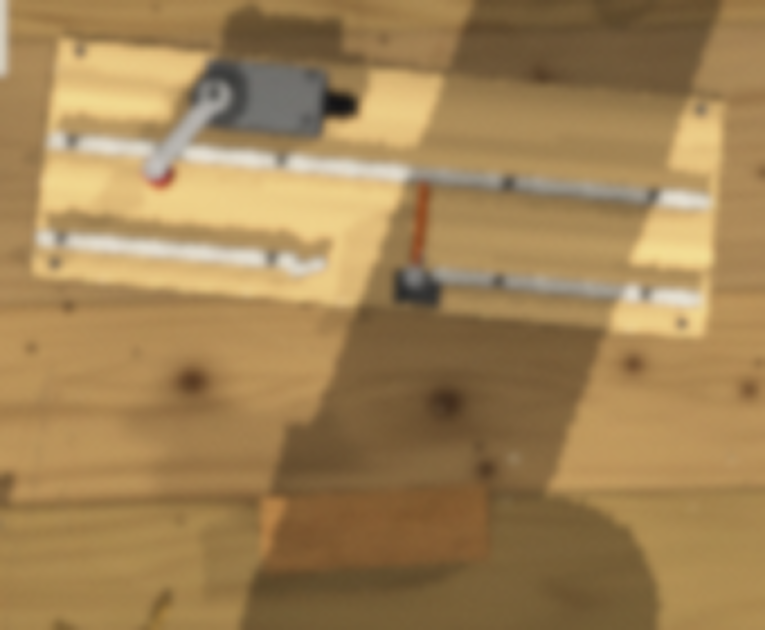

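View pics/s1.png

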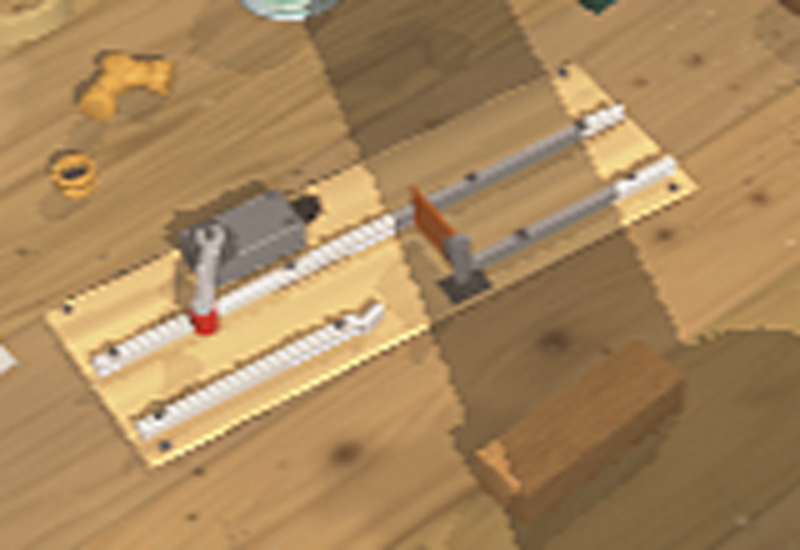

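Run:
```python
from h import *
f=env.grab_frame("top");g=env.grab_frame("scene")
np.set_printoptions(precision=4,suppress=True)
T=lambda a:(np.array(a,float)+.5)/4.5-.5+[140,120]
S=lambda a:(np.array(a,float)+.5)/5-.5+[140,145]
pt=ray(f,T([(62,38),(724,100),(705,336),(33,275)]),.005)
ps=ray(g,S([(46,316),(568,64),(697,186),(154,467)]),.005)
obj=np.array([(97,210),(97,-210),(-53,-210),(-53,210)])/1e3
for p in(pt,ps):
    p=p[:,:2]; d=(p[0]-p[1])+(p[3]-p[2]); th=np.arctan2(d[1],d[0])-np.pi/2
    R=np.array([[np.cos(th),-np.sin(th)],[np.sin(th),np.cos(th)]])
    o=(p-obj@R.T).mean(0); print("gauge",o,th,"res",(p-obj@R.T-o).round(4).tolist())
for z in(.034,.045):
    q=ray(f,T([(262,500),(488,490),(488,556),(265,570)]),z)[:,:2]
    print(z,"top pine",q.mean(0),[np.linalg.norm(q[i]-q[(i+1)%4]) for i in range(4)])
    # scene: top face corners
    q=ray(g,S([(475,452),(636,340),(686,380),(522,494)]),z)[:,:2]
    d=q[0]-q[1]+q[3]-q[2]
    print(z,"scene pine",q.mean(0),[np.linalg.norm(q[i]-q[(i+1)%4]) for i in range(4)],np.arctan2(d[1],d[0]))
q=ray(g,S([(522,494),(522,537),(686,380)]),0)[:,:2];print(q)
```

```text
gauge [0.6095 0.0105] -0.11334949740300204 res [[-0.0002, -0.0018], [-0.0005, 0.0019], [0.0008, 0.001], [-0.0001, -0.001]]
gauge [0.6062 0.013 ] -0.11010183180457211 res [[-0.0016, -0.0022], [-0.0006, 0.0048], [0.0012, 0.0001], [0.0011, -0.0027]]
0.034 top pine [0.4208 0.0112] [np.float64(0.1347394208785225), np.float64(0.039069290271806), np.float64(0.1326431776434867), np.float64(0.04143685817031705)]
0.034 scene pine [0.4191 0.0142] [np.float64(0.13214541459566895), np.float64(0.044014286148068044), np.float64(0.1327056784622979), np.float64(0.04225859799624154)] 1.5731003881101755
0.045 top pine [0.4212 0.0101] [np.float64(0.13323438626437908), np.float64(0.038632887667240115), np.float64(0.13116155799289161), np.float64(0.04097400991521058)]
0.045 scene pine [0.4128 0.0198] [np.float64(0.13089960184344498), np.float64(0.043599337516433065), np.float64(0.13145458377220406), np.float64(0.04186020127217876)] 1.5731003881101755
[[ 0.4166  0.0642]
 [ 0.3924  0.0848]
 [ 0.4161 -0.0724]]
```

Run:
```python
from h import *
g=env.grab_frame("scene");f=env.grab_frame("top")
np.set_printoptions(precision=4,suppress=True)
S=lambda a:(np.array(a,float)+.5)/5-.5+[140,145]
crop(g,225,200,65,60,10,"s2.png"); crop(f,190,220,70,36,10,"t2.png")
for z in(.034,.045): print(ray(g,S([(522,494),(686,380),(475,452)]),z))
# roller & gate check
m=cv2.cvtColor(f["img"],cv2.COLOR_BGR2HSV)
for fr,nm,z in((f,"top",.03),(g,"scene",.03)):
    b=fr["img"].astype(int); mk=(b[...,2]>150)&(b[...,1]<90)&(b[...,0]<100)
    sub=np.zeros_like(mk); sub[140:230,140:250]=mk[140:230,140:250]
    v,u=np.nonzero(sub); print(nm,len(u),u.mean(),v.mean(),ray(fr,(u.mean(),v.mean()),z))
for o,th in(((.6095,.0105),-.1133),((.6062,.013),-.110)):
    c,s=np.cos(th),np.sin(th); x,y=.014,.132
    print("pred roller",o[0]+c*x-s*y,o[1]+s*x+c*y)
```

```text
[[ 0.3978  0.0797  0.034 ]
 [ 0.3973 -0.053   0.034 ]
 [ 0.4401  0.0811  0.034 ]]
[[ 0.3917  0.0847  0.045 ]
 [ 0.3912 -0.0467  0.045 ]
 [ 0.4336  0.0861  0.045 ]]
top 1 177.0 159.0 [[0.6355 0.1347 0.03  ]]
scene 22 188.86363636363637 205.3181818181818 [[0.6288 0.1148 0.03  ]]
pred roller 0.6383338611528533 0.1400708626621664
pred roller 0.6346061210819008 0.14266530871856353
```

View pics/s2.png

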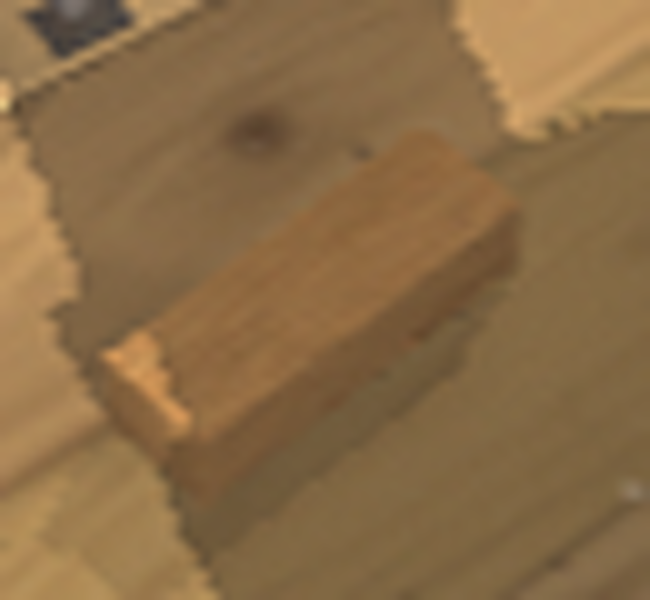

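View pics/t2.png

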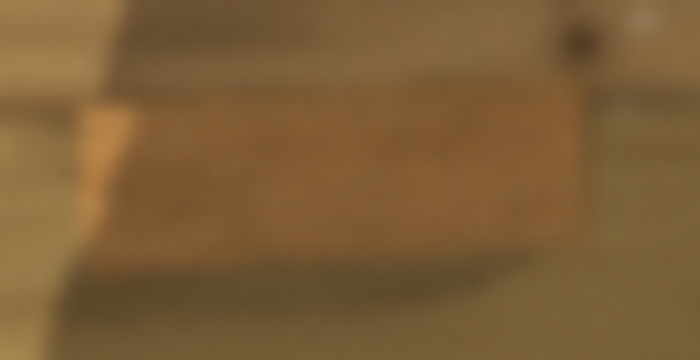

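Pine lies flat: its vertical edge spans about 7 px and both views agree for a 34 mm height. In the scene crop the roller is at (205,322) and the gate post at (460,270). Next I set up the helper and check the roller prediction.

```bash
cat >> h.py <<'E'
from scipy.spatial.transform import Rotation as Ro
np.set_printoptions(precision=4,suppress=True)
GO=np.array([.608,.0117]);TH=-.1117
def G(x,y):
    c,s=np.cos(TH),np.sin(TH); return np.array([GO[0]+c*x-s*y,GO[1]+s*x+c*y])
def toG(p):
    c,s=np.cos(TH),np.sin(TH); d=np.array(p[:2])-GO; return np.array([c*d[0]+s*d[1],-s*d[0]+c*d[1]])
def goal(xy,z,yawy):
    """target: tool y along world angle yawy, z down"""
    o=env.get_obs(); R=Ro.from_quat(o["orientation"]); y=np.array([np.cos(yawy),np.sin(yawy),0])
    zz=np.array([0,0,-1.]); x=np.cross(y,zz); Rt=Ro.from_matrix(np.c_[x,y,zz])
    dp=R.inv().apply(np.r_[xy,z]-o["position"]); tv=(R.inv()*Rt).as_rotvec()
    print("t",o["time_s"],"pos",o["position"],"G",toG(o["position"]),"dp",dp,"turn",tv,"F",o["wrist_force"],"op",o["opening"])
    return dp,tv
E
python3 - <<'E'
from h import *
f=env.grab_frame("top");g=env.grab_frame("scene")
T=lambda a:(np.array(a,float)+.5)/4.5-.5+[140,120]
S=lambda a:(np.array(a,float)+.5)/5-.5+[140,145]
print("roller scene",ray(g,S((205,322)),.03),"top",ray(f,T((158,172)),.035),"pred",G(.014,.132))
print("gate post top", ray(f,T((415,275)),.047)," pred",G(-.036,-.03))
print("gate mid scene",ray(g,S((436,228)),.029),G(-.005,-.03))
a=ray(f,T([(262,500),(488,490),(488,556),(265,570)]),.034)
print("pine dir", [np.arctan2(*( (a[i]-a[j])[[1,0]])) for i,j in((0,1),(3,2))])
goal(G(.010,.085),.12,TH+np.pi)
E
```

```text
roller scene [[0.6335 0.1436 0.03  ]] top [[0.6379 0.1397 0.035 ]] pred [0.6366 0.1413]
gate post top [[ 0.5708 -0.0154  0.047 ]]  pred [ 0.5689 -0.0141]
gate mid scene [[ 0.6007 -0.0183  0.029 ]] [ 0.5997 -0.0176]
pine dir [np.float64(1.5936920630586087), np.float64(1.611773799458774)]
t 0.5 pos [ 0.2849 -0.6119  0.2265] G [-0.2516 -0.6557] dp [-0.6089  0.4963  0.1065] turn [ 0.     -0.     -1.0233] F [ 0.572  -0.1385 -0.0643] op 0.08729610749693396
```

>>> apply_moves(
  grip=[0,0,0,0,0],
  dp=[
    [-0.038,0.031,0],
    [-0.076,0.062,0],
    [-0.114,0.093,0.005],
    [-0.152,0.124,0.01],
    [-0.19,0.155,0.01],
  ],
  turn=[
    [0,0,-0.07],
    [0,0,-0.14],
    [0,0,-0.21],
    [0,0,-0.28],
    [0,0,-0.35],
  ],
)

```text
time_s: 1.0
position: [0.3919, -0.3892, 0.2161]
orientation: [-0.384, 0.923, 0.0, -0.0]
wrist_force: [0.8, -0.5, 0.2]
opening: 0.0531
```

```bash
python3 -c "
from h import *
goal(G(.010,.085),.12,TH+np.pi)"
```

```text
t 1.0 pos [ 0.3919 -0.3892  0.2161] G [-0.17   -0.4225] dp [-0.5095  0.1744  0.0962] turn [ 0.0004  0.0002 -0.6708] F [ 0.7911 -0.4914  0.2182] op 0.053058048258098366
```

>>> apply_moves(
  grip=[0,0,0,0,0],
  dp=[
    [-0.047,0.016,0.0],
    [-0.094,0.032,0.0],
    [-0.141,0.048,0.0],
    [-0.188,0.064,0.0],
    [-0.235,0.08,0.01],
  ],
  turn=[
    [0,0,-0.07],
    [0,0,-0.14],
    [0,0,-0.21],
    [0,0,-0.28],
    [0,0,-0.35],
  ],
)

```text
time_s: 1.5
position: [0.5019, -0.1652, 0.2079]
orientation: [-0.54, 0.841, -0.001, 0.001]
wrist_force: [2.0, -0.6, -0.5]
opening: 0.0129
```

```bash
python3 -c "
from h import *
goal(G(.010,.085),.10,TH+np.pi)"
```

```text
t 1.5 pos [ 0.5019 -0.1652  0.2079] G [-0.0857 -0.1876] dp [-0.2887 -0.0056  0.1084] turn [-0.003   0.0009 -0.3174] F [ 1.9702 -0.5846 -0.4729] op 0.012919646069427365
```

>>> apply_moves(
  grip=[0,0,0,0,0],
  dp=[
    [-0.046,-0.001,0.016],
    [-0.092,-0.002,0.032],
    [-0.138,-0.003,0.048],
    [-0.184,-0.004,0.064],
    [-0.23,-0.005,0.08],
  ],
  turn=[
    [0,0,-0.06],
    [0,0,-0.13],
    [0,0,-0.2],
    [0,0,-0.26],
    [0,0,-0.317],
  ],
)

```text
time_s: 2.0
position: [0.6031, 0.0438, 0.128]
orientation: [-0.667, 0.745, -0.001, 0.002]
wrist_force: [1.2, -0.3, 1.0]
opening: 0.0003
```

```bash
python3 -c "
from h import *
goal(G(.010,.085),.06,TH+np.pi)"
```

```text
t 2.0 pos [0.6031 0.0438 0.128 ] G [-0.0085  0.0314] dp [-0.0535 -0.0183  0.0681] turn [-0.0038  0.0007  0.0024] F [ 1.1635 -0.3021  1.0019] op 0.00027961678980939887
```

>>> apply_moves(
  grip=[0,0,0,0,0],
  dp=[
    [-0.03,-0.01,0.02],
    [-0.053,-0.018,0.04],
    [-0.053,-0.018,0.068],
    [-0.053,-0.018,0.068],
    [-0.053,-0.018,0.068],
  ],
  turn=[
    [-0.004,0,0],
    [-0.004,0,0.002],
    [-0.004,0,0.002],
    [-0.004,0,0.002],
    [-0.004,0,0.002],
  ],
)

```text
time_s: 2.5
position: [0.6268, 0.0942, 0.0602]
orientation: [-0.667, 0.745, 0.0, -0.001]
wrist_force: [0.1, -0.3, 1.5]
opening: 0.0005
```

```bash
python3 -c "
from h import *
goal(G(.012,.090),.025,TH+np.pi)
crop(env.grab_frame('scene'),140,145,160,110,5,'s3.png')"
```

```text
t 2.5 pos [0.6268 0.0942 0.0602] G [0.0095 0.0841] dp [-0.0059 -0.0026  0.0351] turn [ 0.0012 -0.0003  0.0006] F [ 0.1211 -0.2508  1.5174] op 0.0004552194677883302
```

View pics/s3.png

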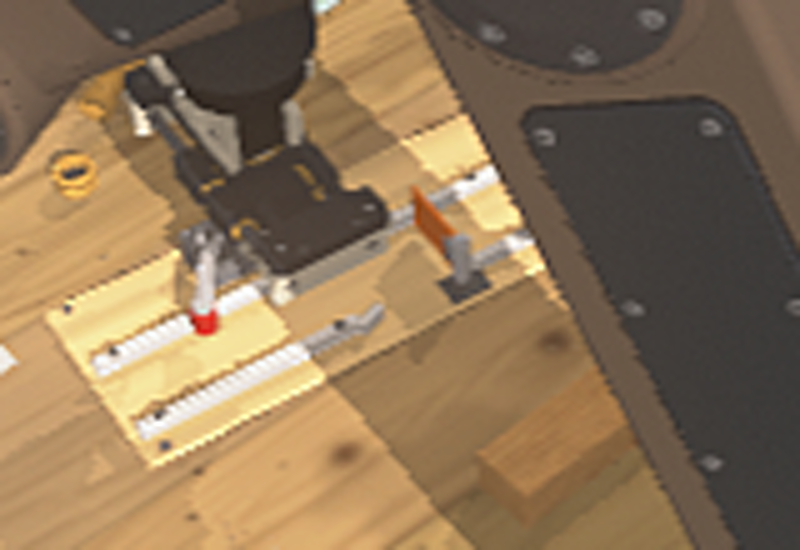

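The closed fingertips show at crop (278,290), infeed of the red roller at (205,322) and clear of the arm. I'll descend there.

>>> apply_moves(
  grip=[0,0,0,0,0],
  dp=[
    [-0.003,-0.003,0.012],
    [-0.005,-0.003,0.025],
    [-0.006,-0.003,0.035],
    [-0.006,-0.003,0.035],
    [-0.006,-0.003,0.035],
  ],
  turn=[
    [0,0,0],
    [0,0,0],
    [0,0,0],
    [0,0,0],
    [0,0,0],
  ],
)

```text
time_s: 3.05
position: [0.6309, 0.0998, 0.0258]
orientation: [-0.667, 0.745, 0.0, -0.0]
wrist_force: [-0.8, -0.4, 0.3]
opening: 0.0004
```

>>> apply_moves(
  grip=[0,0,0,0,0],
  dp=[
    [-0.01,0,0],
    [-0.02,0,0],
    [-0.03,0,0],
    [-0.037,0,0],
    [-0.043,0,0],
  ],
  turn=[
    [0,0,0],
    [0,0,0],
    [0,0,0],
    [0,0,0],
    [0,0,0],
  ],
)

```text
time_s: 3.55
position: [0.6356, 0.1433, 0.0258]
orientation: [-0.667, 0.745, 0.0, -0.0]
wrist_force: [-0.5, -1.2, -0.6]
opening: 0.0004
```

```bash
python3 -c "
from h import *
goal(G(.012,.090),.025,TH+np.pi)
crop(env.grab_frame('scene'),140,145,160,110,5,'s4.png')"
```

```text
t 3.55 pos [0.6356 0.1433 0.0258] G [0.0128 0.1338] dp [0.0438 0.0008 0.0008] turn [ 0.0003 -0.0001  0.001 ] F [-0.4849 -1.2426 -0.5585] op 0.0003972509791279787
```

View pics/s4.png

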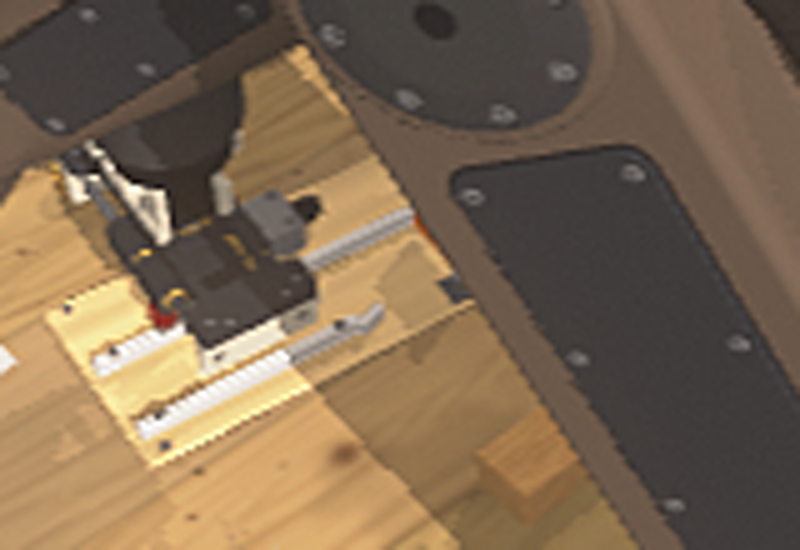

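```bash
python3 -c "
from h import *
g=env.grab_frame('scene')
r=ray(g,(np.array((163,316.))+.5)/5-.5+[140,145],.03)[0];q=toG(r)+[.003,-.002];v=q-[.062,.1]
print(q,np.linalg.norm(v),np.arctan2(32,-48)-np.arctan2(v[1],v[0]))"
```

```text
[0.0331 0.1516] 0.059118783201533534 0.4725598151960333
```

The roller is at crop (163,316), deflected about 0.47 rad (27°), at 59 mm radius against the 58 mm given. I'll hold, then release.

>>> apply_moves(
  grip=[0,0,0,0,0],
  dp=[
    [0,0,0],
    [0,0,0],
    [0,0,0],
    [0,0,0],
    [0,0,0],
  ],
  turn=[
    [0,0,0],
    [0,0,0],
    [0,0,0],
    [0,0,0],
    [0,0,0],
  ],
)

```text
time_s: 4.15
position: [0.6354, 0.1435, 0.0256]
orientation: [-0.667, 0.745, 0.0, -0.0]
wrist_force: [-1.0, -0.1, 0.3]
opening: 0.0004
```

>>> apply_moves(
  grip=[0,0,0,0,0],
  dp=[
    [0.015,0,0],
    [0.03,0,0],
    [0.045,0,0],
    [0.052,0,-0.02],
    [0.055,0,-0.06],
  ],
  turn=[
    [0,0,0],
    [0,0,0],
    [0,0,0],
    [0,0,0],
    [0,0,0],
  ],
)

```text
time_s: 4.65
position: [0.6271, 0.0859, 0.0832]
orientation: [-0.666, 0.746, 0.001, -0.003]
wrist_force: [-0.3, 1.3, 0.7]
opening: 0.0008
```

```bash
python3 -c "
from h import *
goal((.420,.0127),.12,np.pi+.015)
crop(env.grab_frame('scene'),140,145,160,110,5,'s5.png')"
```

```text
t 4.65 pos [0.6271 0.0859 0.0832] G [0.0107 0.0759] dp [ 0.0961  0.1977 -0.0354] turn [ 0.0063 -0.0021 -0.1279] F [-0.2769  1.3432  0.7195] op 0.0007957985009780916
```

View pics/s5.png

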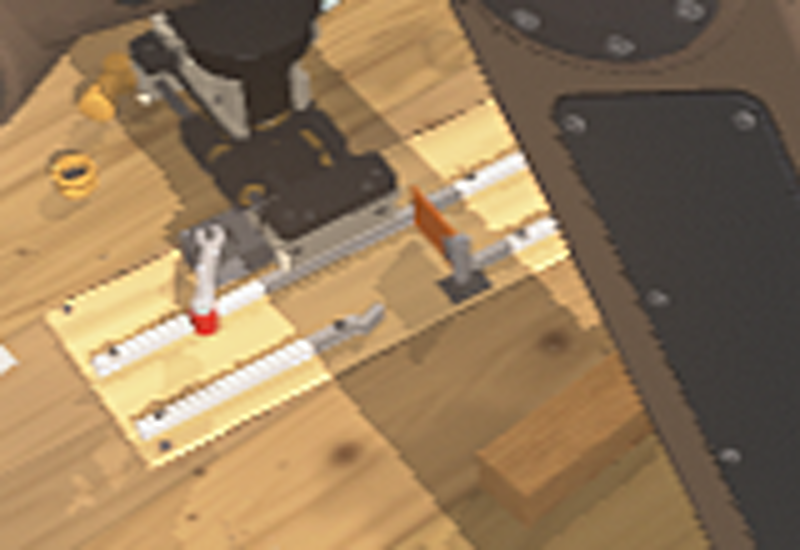

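Roller is back at rest, (205,322) as before. I'll go to the pine.

>>> apply_moves(
  grip=[0.03,0.06,0.08,0.08,0.08],
  dp=[
    [0.018,0.035,-0.035],
    [0.038,0.075,-0.035],
    [0.058,0.12,-0.035],
    [0.078,0.16,-0.035],
    [0.096,0.198,-0.035],
  ],
  turn=[
    [0,0,-0.03],
    [0,0,-0.06],
    [0,0,-0.09],
    [0,0,-0.11],
    [0.006,-0.002,-0.128],
  ],
)

```text
time_s: 5.2
position: [0.4227, 0.0119, 0.1264]
orientation: [0.713, -0.701, 0.003, -0.006]
wrist_force: [-0.7, 0.0, 0.6]
opening: 0.0351
```

>>> apply_moves(
  grip=[0.08,0.08,0.08,0.08,0.08],
  dp=[
    [0,0,0],
    [0,0,0],
    [0,0,0],
    [0,0,0],
    [0,0,0],
  ],
  turn=[
    [0,0,0],
    [0,0,0],
    [0,0,0],
    [0,0,0],
    [0,0,0],
  ],
)

```text
time_s: 5.7
position: [0.4234, 0.0121, 0.1262]
orientation: [0.713, -0.701, 0.003, -0.005]
wrist_force: [-0.3, 0.3, 0.3]
opening: 0.0749
```

```bash
python3 -c "
from h import *
goal((.420,.0127),.017,np.pi+.015)
f=env.grab_frame('top')
cv2.imwrite('pics/s6.png',env.grab_frame('scene')['img']);crop(f,140,120,170,140,4.5,'t6.png')"
```

```text
t 5.7 pos [0.4234 0.0121 0.1262] G [-0.1835 -0.0202] dp [-0.0004  0.0048  0.1091] turn [-0.0124  0.0027  0.0017] F [-0.2644  0.3473  0.2829] op 0.07494918859946922
```

View pics/s6.png

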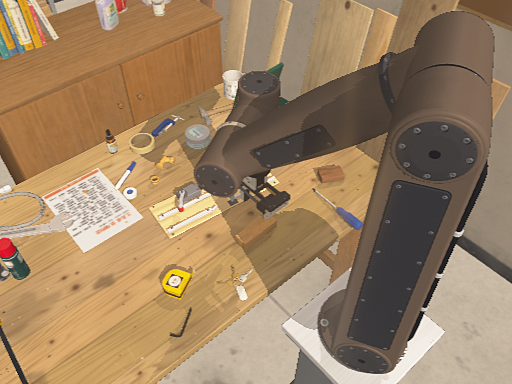

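View pics/t6.png

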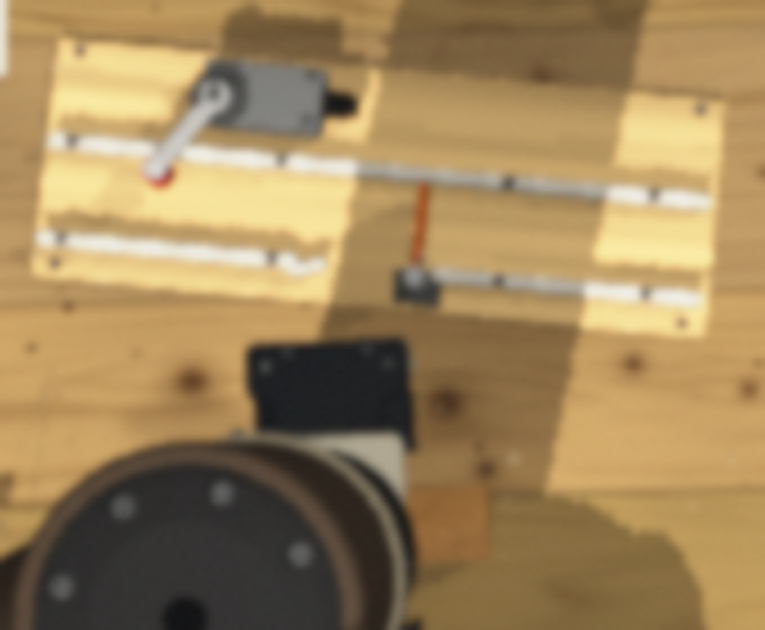

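The gripper is over the pine and nothing has moved. I'll descend and grip at 20 N.

>>> apply_moves(
  grip=[0.08,0.08,0.08,0.08,0.08],
  dp=[
    [0,0.002,0.02],
    [0,0.004,0.045],
    [0,0.005,0.07],
    [0,0.005,0.095],
    [0,0.005,0.109],
  ],
  turn=[
    [-0.006,0,0],
    [-0.012,0,0],
    [-0.012,0.003,0],
    [-0.012,0.003,0],
    [-0.012,0.003,0.002],
  ],
)

```text
time_s: 6.3
position: [0.4187, 0.012, 0.0151]
orientation: [0.712, -0.702, -0.0, 0.001]
wrist_force: [0.2, 0.4, 0.1]
opening: 0.0801
```

```bash
python3 -c "
from h import *
goal((.420,.0127),.016,np.pi+.015)"
```

```text
t 6.3 pos [0.4187 0.012  0.0151] G [-0.1881 -0.0208] dp [-0.0007 -0.0013 -0.0009] turn [ 0.0022 -0.0016 -0.0002] F [0.1608 0.4057 0.143 ] op 0.08010407591757421
```

>>> apply_moves(
  grip=[0.035,0.035,0.035,0.035,0.035],
  dp=[
    [0,-0.001,-0.001],
    [0,-0.001,-0.001],
    [0,-0.001,-0.001],
    [0,-0.001,-0.001],
    [0,-0.001,-0.001],
  ],
  turn=[
    [0,0,0],
    [0,0,0],
    [0,0,0],
    [0,0,0],
    [0,0,0],
  ],
  force=20,
)

```text
time_s: 6.8
position: [0.4202, 0.0122, 0.0168]
orientation: [0.712, -0.702, 0.0, 0.001]
wrist_force: [0.7, 0.6, -0.0]
opening: 0.0454
```

>>> apply_moves(
  grip=[0.035,0.035,0.035,0.035,0.035],
  dp=[
    [0,0,0],
    [0,0,0],
    [0,0,0],
    [0,0,0],
    [0,0,0],
  ],
  turn=[
    [0,0,0],
    [0,0,0],
    [0,0,0],
    [0,0,0],
    [0,0,0],
  ],
  force=20,
)

```text
time_s: 7.3
position: [0.4201, 0.0122, 0.0168]
orientation: [0.712, -0.702, 0.0, 0.001]
wrist_force: [-0.4, -0.4, 0.3]
opening: 0.045
```

>>> apply_moves(
  grip=[0.035,0.035,0.035,0.035,0.035],
  dp=[
    [0,0,-0.015],
    [0,0,-0.03],
    [0,0,-0.05],
    [0,0,-0.07],
    [0,0,-0.085],
  ],
  turn=[
    [0,0,0],
    [0,0,0],
    [0,0,0],
    [0,0,0],
    [0,0,0],
  ],
  force=20,
)

```text
time_s: 7.8
position: [0.4203, 0.0123, 0.1029]
orientation: [0.712, -0.702, 0.0, 0.0]
wrist_force: [-0.3, 0.2, -1.5]
opening: 0.045
```

```bash
python3 -c "
from h import *
goal(G(0,-.12),.11,np.pi+TH)
cv2.imwrite('pics/s7.png',env.grab_frame('scene')['img'])
crop(env.grab_frame('scene'),200,140,120,110,5,'s7c.png')"
```

```text
t 7.8 pos [0.4203 0.0123 0.1029] G [-0.1866 -0.0203] dp [ 0.1225 -0.1725 -0.007 ] turn [ 0.0001 -0.0006  0.1266] F [-0.2543  0.2443 -1.4913] op 0.045030860378297836
```

View pics/s7c.png

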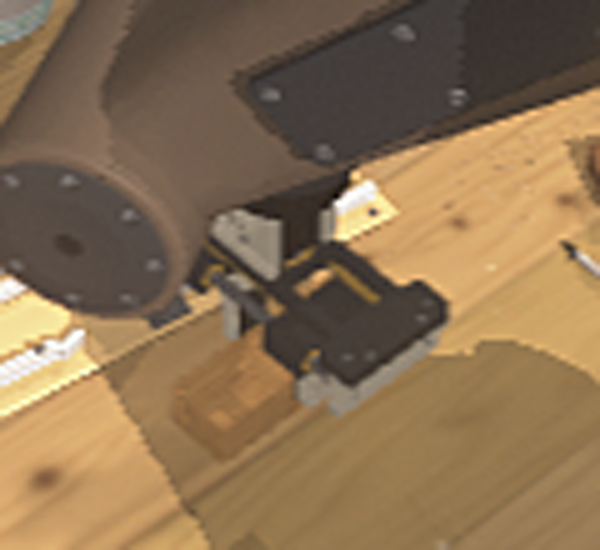

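>>> apply_moves(
  grip=[0.035,0.035,0.035,0.035,0.035],
  dp=[
    [0.02,-0.028,0],
    [0.045,-0.065,0],
    [0.075,-0.105,0],
    [0.105,-0.145,0],
    [0.1225,-0.1725,0],
  ],
  turn=[
    [0,0,0.02],
    [0,0,0.05],
    [0,0,0.08],
    [0,0,0.11],
    [0,0,0.127],
  ],
)

```text
time_s: 8.4
position: [0.5975, -0.1092, 0.102]
orientation: [-0.666, 0.746, -0.0, 0.001]
wrist_force: [0.3, 1.1, -0.3]
opening: 0.0445
```

>>> apply_moves(
  grip=[0.035,0.035,0.035,0.035,0.035],
  dp=[
    [0,0,0.01],
    [0,0,0.02],
    [0,0,0.03],
    [0,0,0.038],
    [0,0,0.038],
  ],
  turn=[
    [0,0,0],
    [0,0,0],
    [0,0,0],
    [0,0,0],
    [0,0,0],
  ],
)

```text
time_s: 8.9
position: [0.596, -0.1086, 0.0627]
orientation: [-0.666, 0.746, 0.0, -0.0]
wrist_force: [-0.4, 0.4, -0.8]
opening: 0.0448
```

```bash
python3 -c "
from h import *
goal(G(0,-.12),.045,np.pi+TH)
crop(env.grab_frame('scene'),190,140,120,100,6,'s8c.png')
crop(env.grab_frame('top'),200,130,120,90,6,'t8c.png')"
```

```text
t 8.9 pos [ 0.596  -0.1086  0.0627] G [ 0.0015 -0.1208] dp [-0.0008  0.0015  0.0177] turn [ 0.0011  0.0001 -0.0015] F [-0.3923  0.4201 -0.7856] op 0.0447748448433361
```

View pics/s8c.png

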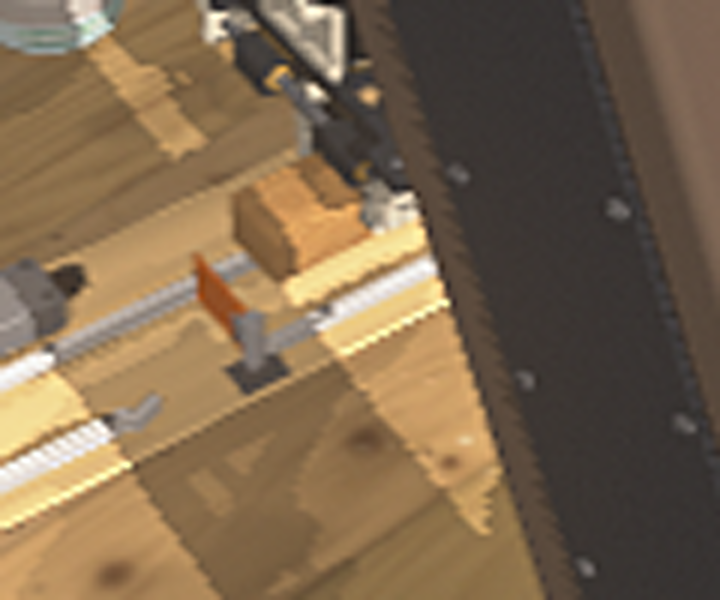

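View pics/t8c.png

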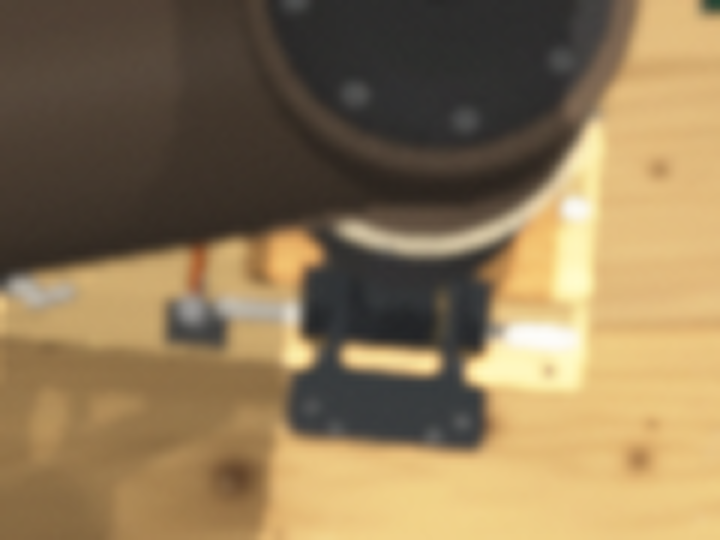

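```bash
python3 -c "
from h import *
g=env.grab_frame('scene')
C=lambda a:(np.array(a,float)+.5)/6-.5+[190,140]
for n,uv,z in(('bot',[(238,247),(290,278)],.046),('top',[(233,207),(300,237)],.080)):
    for p in ray(g,C(uv),z): print(n,toG(p)+[.002,-.001])
print('gauge scene G corr', [(toG(q)) for q in np.array([[.6062,.013]])])
crop(g,222,165,40,30,20,'s9.png')"
```

```text
bot [ 0.0156 -0.0531]
bot [-0.0199 -0.0639]
top [ 0.0146 -0.0506]
top [-0.0245 -0.0682]
gauge scene G corr [array([-0.0019,  0.0011])]
```

View pics/s9.png

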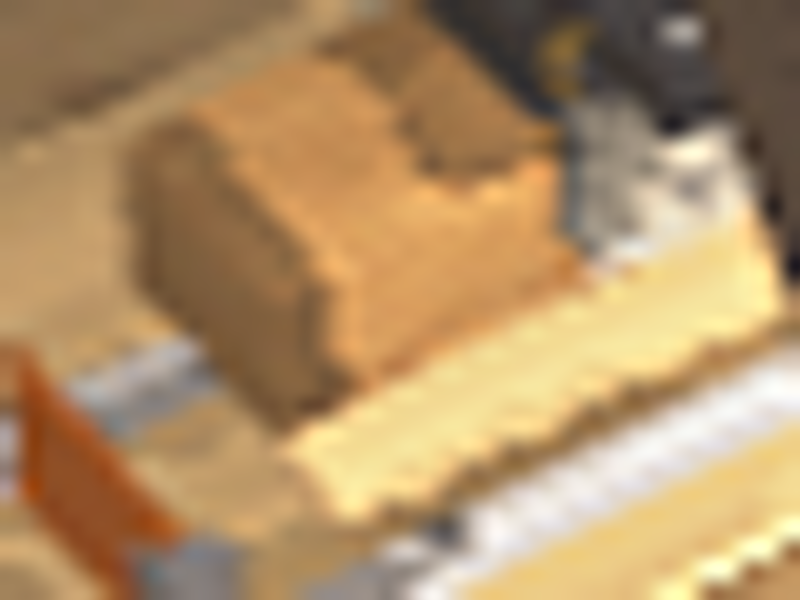

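```bash
python3 -c "
from h import *
g=env.grab_frame('scene')
o=env.get_obs(); print(toG(o['position']))
# predicted pixel (in s9 crop) of the pine corners with pine at tcp, using scene-specific bias
q=toG(o['position']); 
for bias in((0,0),(-.0019,.0011)):
  for z in(.046,.080):
    for dx in(.0225,-.0225):
        p=np.r_[G(q[0]+dx+bias[0],q[1]+.0675+bias[1]),z]; u=proj(g,p)[0]; print(bias,z,dx,((u-[222,165])+.5)*20-.5)
"
```

```text
[ 0.0034 -0.1209]
(0, 0) 0.046 0.0225 [120.982  276.6085]
(0, 0) 0.046 -0.0225 [269.8228 442.0254]
(0, 0) 0.08 0.0225 [113.3781 133.2192]
(0, 0) 0.08 -0.0225 [264.5526 299.0569]
(-0.0019, 0.0011) 0.046 0.0225 [121.5723 286.227 ]
(-0.0019, 0.0011) 0.046 -0.0225 [270.5612 451.9506]
(-0.0019, 0.0011) 0.08 0.0225 [113.9709 142.8603]
(-0.0019, 0.0011) 0.08 -0.0225 [265.2982 309.0105]
```

>>> apply_moves(
  grip=[0.035,0.035,0.035,0.035,0.035],
  dp=[
    [0,0.002,0.005],
    [0,0.0025,0.01],
    [0,0.0025,0.017],
    [0,0.0025,0.024],
    [0,0.0025,0.024],
  ],
  turn=[
    [0,0,0],
    [0,0,0],
    [0,0,0],
    [0,0,0],
    [0,0,0],
  ],
)

```text
time_s: 9.6
position: [0.5945, -0.1086, 0.0393]
orientation: [-0.666, 0.746, 0.0, 0.0]
wrist_force: [0.2, -0.5, -1.0]
opening: 0.045
```

```bash
python3 -c "
from h import *
goal(G(0,-.12),.023,np.pi+TH)
crop(env.grab_frame('scene'),215,160,60,45,13,'s10.png')"
```

```text
t 9.6 pos [ 0.5945 -0.1086  0.0393] G [-0.     -0.1211] dp [-0.0011 -0.      0.0163] turn [-0.0001  0.0003 -0.002 ] F [ 0.2093 -0.4999 -0.988 ] op 0.04500698037402205
```

View pics/s10.png

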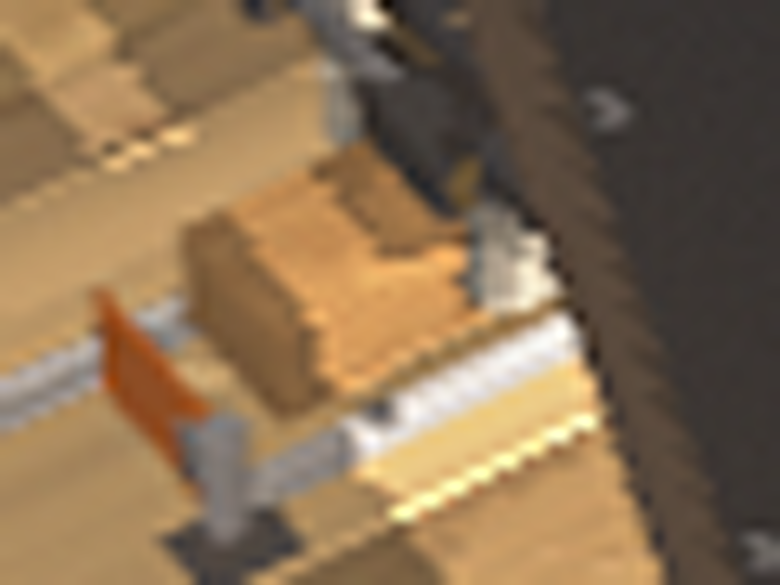

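The pine lines up between the walls, front face at (195–320, 220–410), gate shut ahead of it. I'll lower it slowly.

>>> apply_moves(
  grip=[0.035,0.035,0.035,0.035,0.035],
  dp=[
    [0,0,0.003],
    [0,0,0.007],
    [0,0,0.011],
    [0,0,0.015],
    [0,0,0.0165],
  ],
  turn=[
    [0,0,0],
    [0,0,0],
    [0,0,0],
    [0,0,0],
    [0,0,0],
  ],
)

```text
time_s: 10.15
position: [0.5946, -0.1087, 0.0228]
orientation: [-0.666, 0.746, -0.0, 0.0]
wrist_force: [-0.3, 0.5, -1.5]
opening: 0.045
```

```bash
python3 -c "
from h import *
goal(G(0,-.12),.022,np.pi+TH)
crop(env.grab_frame('scene'),215,160,60,45,13,'s11.png')"
```

```text
t 10.15 pos [ 0.5946 -0.1087  0.0228] G [ 0.0001 -0.1211] dp [-0.0011  0.0001  0.0008] turn [-0.0002  0.0001 -0.0019] F [-0.3239  0.5276 -1.5251] op 0.04497592255100777
```

View pics/s11.png

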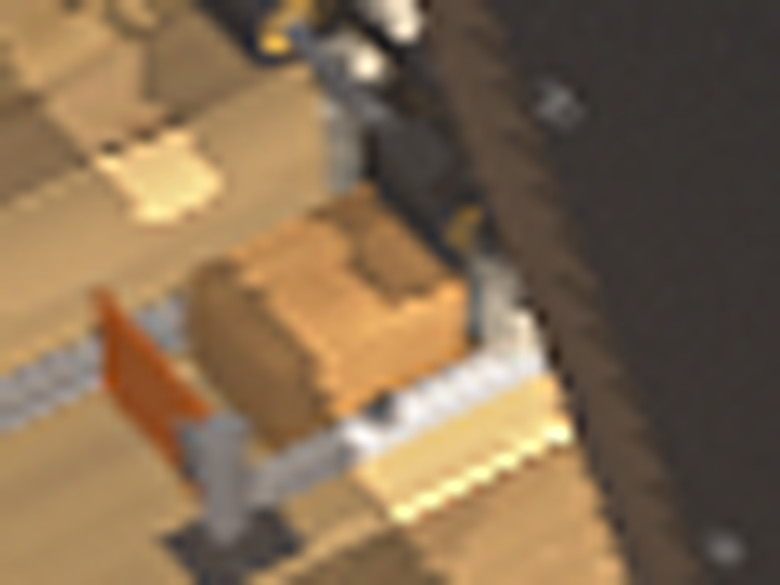

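It's in the lane. Release and lift.

>>> apply_moves(
  grip=[0.035,0.07,0.07,0.07,0.07],
  dp=[
    [0,0,0.0005],
    [0,0,0.0005],
    [0,0,0.0],
    [0,0,0],
    [0,0,-0.002],
  ],
  turn=[
    [0,0,0],
    [0,0,0],
    [0,0,0],
    [0,0,0],
    [0,0,0],
  ],
)

```text
time_s: 10.7
position: [0.5945, -0.1087, 0.0248]
orientation: [-0.666, 0.746, 0.0, 0.0]
wrist_force: [-0.2, 0.6, -0.9]
opening: 0.0685
```

>>> apply_moves(
  grip=[0.07,0.07,0.07,0.07,0.07],
  dp=[
    [0,0,-0.01],
    [0,0,-0.03],
    [0,0,-0.05],
    [0,0,-0.06],
    [0,0,-0.07],
  ],
  turn=[
    [0,0,0],
    [0,0,0],
    [0,0,0],
    [0,0,0],
    [0,0,0],
  ],
)

```text
time_s: 11.2
position: [0.5947, -0.1086, 0.096]
orientation: [-0.666, 0.746, -0.0, 0.0]
wrist_force: [0.8, -0.4, 0.8]
opening: 0.0701
```

```bash
python3 -c "
from h import *
goal(G(-.001,-.215),.08,np.pi+TH)
crop(env.grab_frame('scene'),190,140,120,100,6,'s12.png')"
```

```text
t 11.2 pos [ 0.5947 -0.1086  0.096 ] G [ 0.0002 -0.1211] dp [0.094 0.001 0.016] turn [-0.0009  0.0005 -0.002 ] F [ 0.8093 -0.4068  0.8324] op 0.07014445294486478
```

View pics/s12.png

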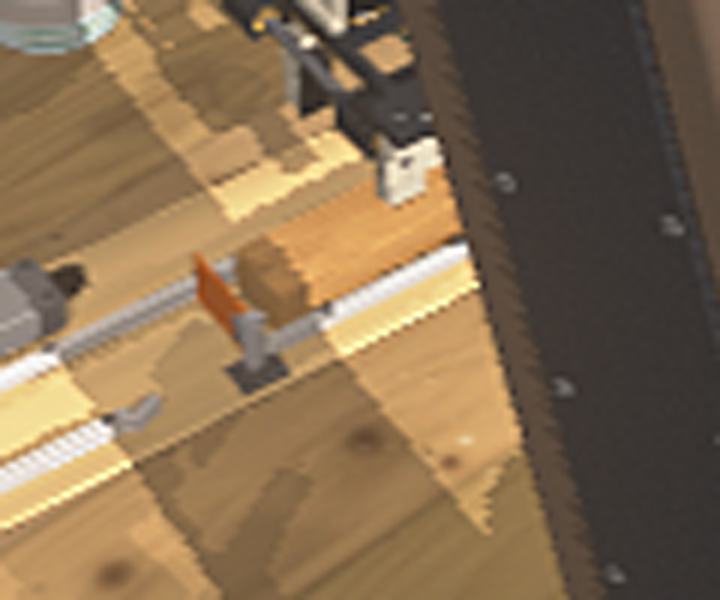

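The pine lies in the lane with its front face at (240–305, 240–320), behind the shut gate. I'll move behind it and close the fingers.

>>> apply_moves(
  grip=[0,0,0,0,0],
  dp=[
    [0.02,0,0],
    [0.05,0.001,0],
    [0.075,0.001,0],
    [0.096,0.001,0.01],
    [0.096,0.001,0.016],
  ],
  turn=[
    [0,0,0],
    [0,0,0],
    [0,0,0],
    [0,0,-0.002],
    [0,0,-0.002],
  ],
)

```text
time_s: 11.75
position: [0.5825, -0.2059, 0.0802]
orientation: [-0.666, 0.746, -0.0, 0.001]
wrist_force: [-1.1, 0.2, -1.7]
opening: 0.0358
```

>>> apply_moves(
  grip=[0,0,0,0,0],
  dp=[
    [0,0,0],
    [0,0,0],
    [0,0,0.005],
    [0,0,0.01],
    [0,0,0.015],
  ],
  turn=[
    [0,0,0],
    [0,0,0],
    [0,0,0],
    [0,0,0],
    [0,0,0],
  ],
)

```text
time_s: 12.25
position: [0.5827, -0.2054, 0.0649]
orientation: [-0.666, 0.746, -0.0, 0.001]
wrist_force: [0.4, -0.1, 0.0]
opening: 0.0009
```

```bash
python3 -c "
from h import *
goal(G(-.001,-.215),.021,np.pi+TH)
crop(env.grab_frame('scene'),190,130,130,100,6,'s13.png')
crop(env.grab_frame('top'),200,130,120,90,6,'t13.png')"
```

```text
t 12.25 pos [ 0.5827 -0.2054  0.0649] G [-0.001  -0.2186] dp [-0.0035  0.0001  0.0439] turn [-0.0013  0.0005 -0.0015] F [ 0.4337 -0.1207  0.0012] op 0.0008803316832405894
```

View pics/s13.png

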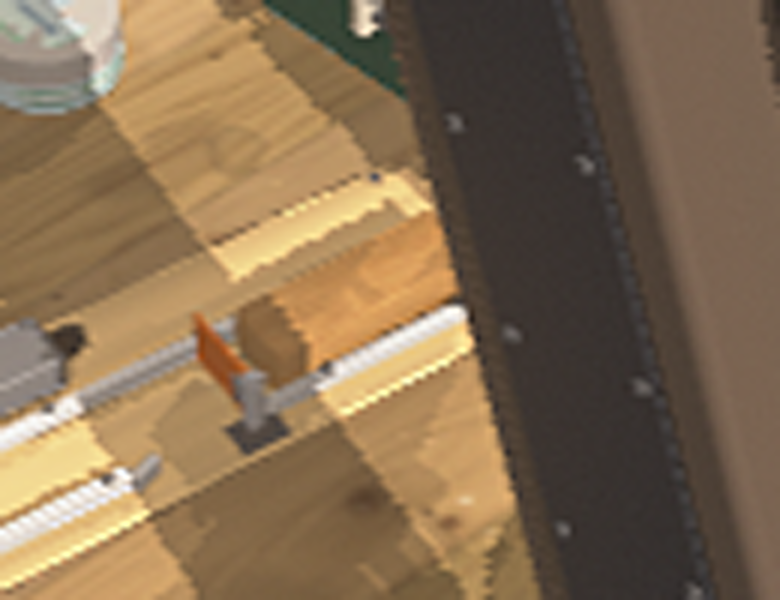

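View pics/t13.png

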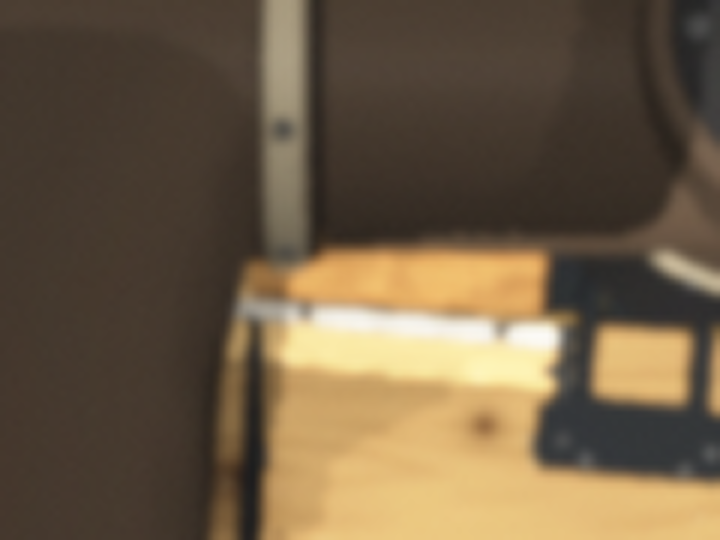

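>>> apply_moves(
  grip=[0,0,0,0,0],
  dp=[
    [0,0,0.01],
    [0,0,0.02],
    [0,0,0.032],
    [0,0,0.044],
    [0,0,0.044],
  ],
  turn=[
    [0,0,0],
    [0,0,0],
    [0,0,0],
    [0,0,0],
    [0,0,0],
  ],
)

```text
time_s: 12.85
position: [0.5804, -0.2053, 0.0177]
orientation: [-0.666, 0.746, 0.002, -0.001]
wrist_force: [0.3, -0.2, 0.0]
opening: 0.0002
```

>>> apply_moves(
  grip=[0,0,0,0,0],
  dp=[
    [-0.006,0,0],
    [-0.013,0,0],
    [-0.02,0,0],
    [-0.03,0,0],
    [-0.042,0,0],
  ],
  turn=[
    [0,0,0],
    [0,0,0],
    [0,0,0],
    [0,0,0],
    [0,0,0],
  ],
)

```text
time_s: 13.35
position: [0.5855, -0.1629, 0.0181]
orientation: [-0.666, 0.746, 0.001, -0.001]
wrist_force: [-0.3, -3.2, 0.5]
opening: 0.0005
```

```bash
python3 -c "
from h import *
goal(G(-.001,.05),.021,np.pi+TH)
crop(env.grab_frame('scene'),180,130,130,100,6,'s14.png')"
```

```text
t 13.35 pos [ 0.5855 -0.1629  0.0181] G [-0.0029 -0.176 ] dp [-0.226  -0.0013 -0.0028] turn [ 0.0034  0.0003 -0.0023] F [-0.2723 -3.1576  0.5463] op 0.0004947693811652402
```

View pics/s14.png

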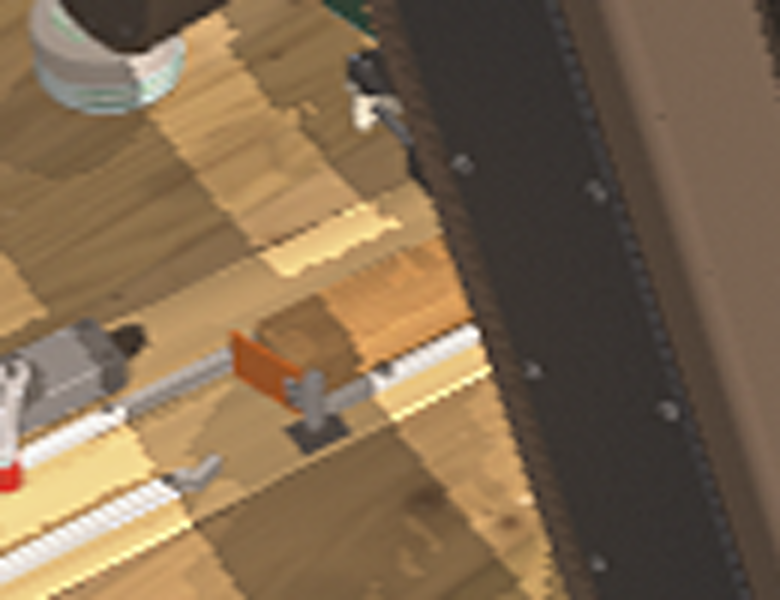

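The gate is starting to swing ((230,335)→(300,410)) with a push of about 3 N. I'll continue, raising 3 mm to clear the wall tops.

>>> apply_moves(
  grip=[0,0,0,0,0],
  dp=[
    [-0.012,0,-0.002],
    [-0.026,-0.001,-0.003],
    [-0.04,-0.001,-0.003],
    [-0.054,-0.001,-0.003],
    [-0.068,-0.001,-0.003],
  ],
  turn=[
    [0.003,0,0],
    [0.003,0,-0.002],
    [0.003,0,-0.002],
    [0.003,0,-0.002],
    [0.003,0,-0.002],
  ],
)

```text
time_s: 13.9
position: [0.5946, -0.0926, 0.0211]
orientation: [-0.667, 0.745, 0.0, 0.0]
wrist_force: [0.7, -0.6, -0.5]
opening: 0.0008
```

```bash
python3 -c "
from h import *
goal(G(-.001,.05),.021,np.pi+TH)
crop(env.grab_frame('scene'),160,130,130,100,6,'s15.png')"
```

```text
t 13.9 pos [ 0.5946 -0.0926  0.0211] G [-0.0017 -0.1052] dp [-0.1552 -0.0008  0.0002] turn [0.0003 0.0007 0.0008] F [ 0.7484 -0.6219 -0.486 ] op 0.0008455539929568686
```

View pics/s15.png

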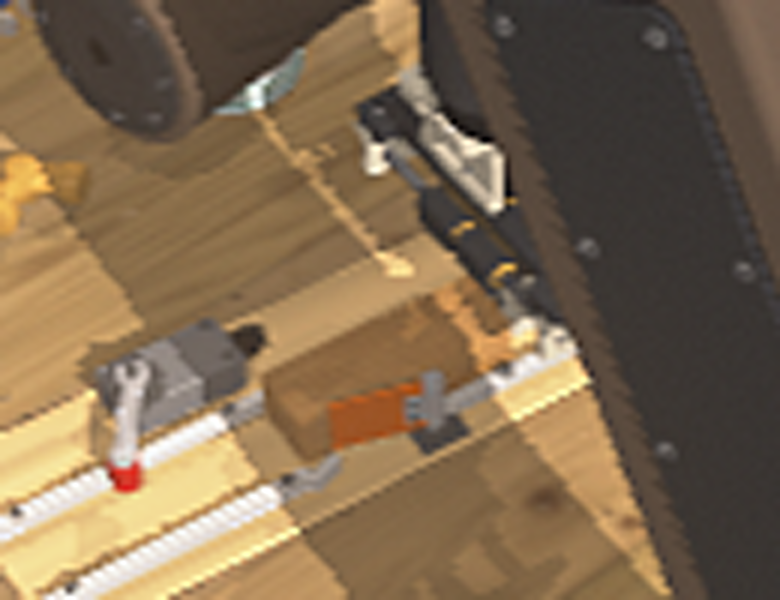

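The gate is fully open along the pine's side, and the front end at (265–330, 375–455) is about to enter past the flare. I'll continue.

>>> apply_moves(
  grip=[0,0,0,0,0],
  dp=[
    [-0.012,0,0],
    [-0.024,-0.001,0],
    [-0.036,-0.001,0],
    [-0.048,-0.001,0],
    [-0.06,-0.001,0],
  ],
  turn=[
    [0,0,0],
    [0,0,0],
    [0,0,0],
    [0,0,0],
    [0,0,0],
  ],
)

```text
time_s: 14.45
position: [0.6028, -0.0305, 0.0212]
orientation: [-0.667, 0.745, 0.0, 0.0]
wrist_force: [0.2, -0.8, -0.9]
opening: 0.0006
```

```bash
python3 -c "
from h import *
goal(G(-.001,.05),.021,np.pi+TH)
crop(env.grab_frame('scene'),140,130,130,100,6,'s16.png')"
```

```text
t 14.45 pos [ 0.6028 -0.0305  0.0212] G [-0.0005 -0.0426] dp [-0.0926  0.0003  0.0003] turn [-0.0002  0.0009  0.0017] F [ 0.2261 -0.8155 -0.9123] op 0.0005711135156360155
```

View pics/s16.png

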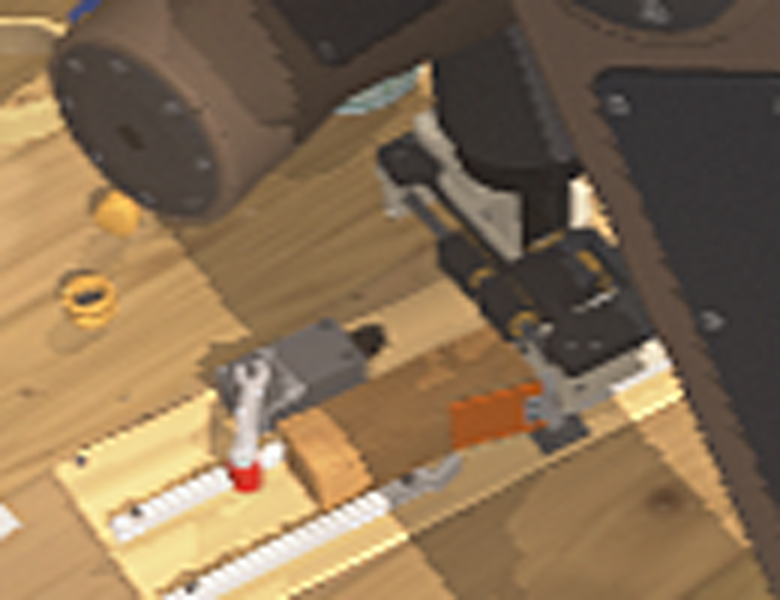

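The pine is between the outfeed walls, its front near the roller. I'll push on a bit slower.

>>> apply_moves(
  grip=[0,0,0,0,0],
  dp=[
    [-0.01,0,0],
    [-0.02,0,0],
    [-0.03,0,0],
    [-0.04,0,0],
    [-0.05,0,0],
  ],
  turn=[
    [0,0,0],
    [0,0,0],
    [0,0,0],
    [0,0,0],
    [0,0,0.002],
  ],
)

```text
time_s: 15.0
position: [0.6087, 0.0212, 0.0214]
orientation: [-0.667, 0.745, 0.0, 0.001]
wrist_force: [0.3, -1.4, 0.3]
opening: 0.0003
```

```bash
python3 -c "
from h import *
goal(G(-.001,.05),.021,np.pi+TH)
crop(env.grab_frame('scene'),140,130,130,100,6,'s17.png')"
```

```text
t 15.0 pos [0.6087 0.0212 0.0214] G [-0.0003  0.0095] dp [-0.0405  0.0007  0.0005] turn [-0.0008  0.0012  0.0003] F [ 0.3132 -1.3957  0.2601] op 0.0003152564880677524
```

View pics/s17.png

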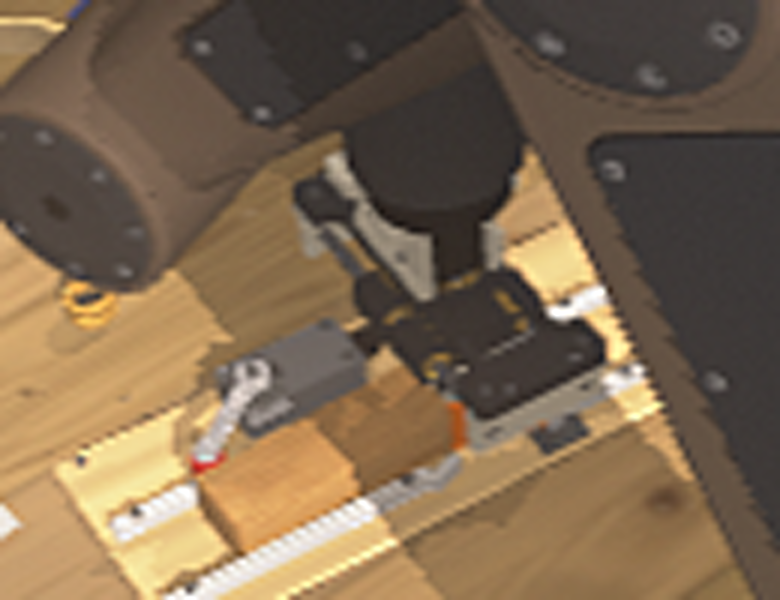

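The roller is displaced to (207,463), riding the pine's side. Final slow push of 40 mm.

>>> apply_moves(
  grip=[0,0,0,0,0],
  dp=[
    [-0.008,0,0],
    [-0.017,0.001,0],
    [-0.026,0.001,0],
    [-0.034,0.001,0],
    [-0.04,0.001,0],
  ],
  turn=[
    [0,0,0],
    [0,0,0],
    [0,0,0],
    [0,0,0],
    [0,0,0],
  ],
)

```text
time_s: 15.55
position: [0.6126, 0.0632, 0.0215]
orientation: [-0.667, 0.745, 0.0, 0.001]
wrist_force: [-0.4, -2.1, 0.5]
opening: 0.0003
```

>>> apply_moves(
  grip=[0,0,0,0,0],
  dp=[
    [0,0,0],
    [0,0,0],
    [0.004,0,0],
    [0.008,0,0],
    [0.008,0,-0.01],
  ],
  turn=[
    [0,0,0],
    [0,0,0],
    [0,0,0],
    [0,0,0],
    [0,0,0],
  ],
)

```text
time_s: 16.05
position: [0.6106, 0.0541, 0.0306]
orientation: [-0.667, 0.745, 0.001, -0.0]
wrist_force: [-0.5, 0.2, 0.5]
opening: 0.0007
```

>>> apply_moves(
  grip=[0,0,0,0,0],
  dp=[
    [0,0,-0.02],
    [0,0,-0.04],
    [0,0,-0.07],
    [0,0,-0.11],
    [0,0,-0.15],
  ],
  turn=[
    [0,0,0],
    [0,0,0],
    [0,0,0],
    [0,0,0],
    [0,0,0],
  ],
)

```text
time_s: 16.55
position: [0.6104, 0.0535, 0.1827]
orientation: [-0.666, 0.746, 0.001, -0.0]
wrist_force: [0.4, 0.3, 0.6]
opening: 0.0006
```

>>> apply_moves(
  grip=[0,0,0,0,0],
  dp=[
    [0.03,0,-0.02],
    [0.07,0,-0.03],
    [0.11,0,-0.03],
    [0.15,0,-0.03],
    [0.19,0,-0.03],
  ],
  turn=[
    [0,0,0],
    [0,0,0],
    [0,0,0],
    [0,0,0],
    [0,0,0],
  ],
)

```text
time_s: 17.05
position: [0.5888, -0.137, 0.2139]
orientation: [-0.666, 0.746, 0.0, 0.0]
wrist_force: [-0.4, -0.1, 0.1]
opening: 0.0005
```

```bash
python3 -c "
from h import *
goal(G(-.001,.05),.021,np.pi+TH)
cv2.imwrite('pics/s18f.png',env.grab_frame('scene')['img'])
crop(env.grab_frame('scene'),140,145,160,110,5,'s18.png')
crop(env.grab_frame('top'),140,120,170,140,4.5,'t18.png')"
```

```text
t 17.05 pos [ 0.5888 -0.137   0.2139] G [-0.0025 -0.1499] dp [-0.1998 -0.0014  0.1931] turn [-0.0003  0.0007 -0.0003] F [-0.3933 -0.0798  0.1053] op 0.0005018570382346771
```

View pics/s18.png

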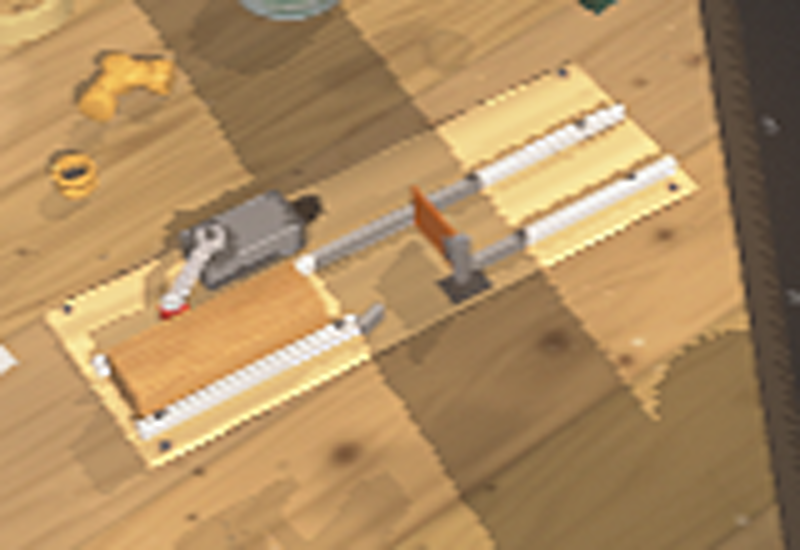

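View pics/t18.png

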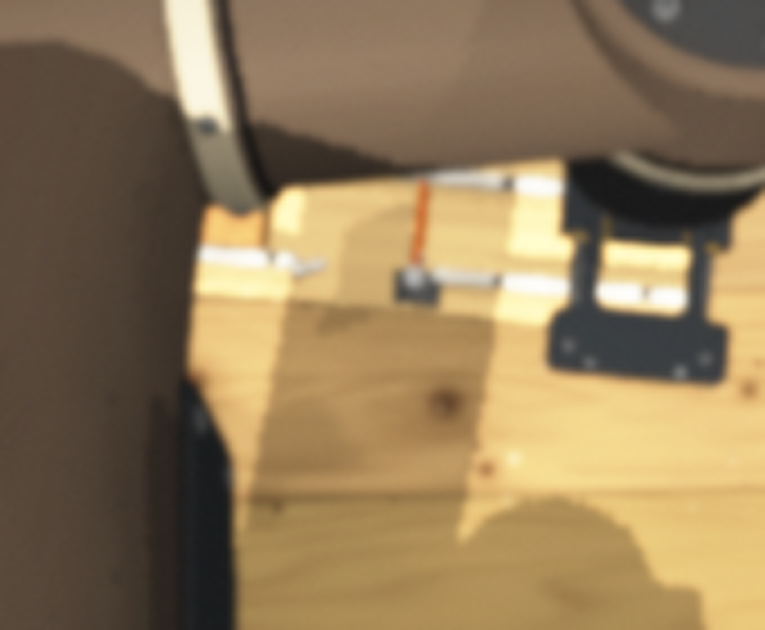

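```bash
python3 -c "
from h import *
g=env.grab_frame('scene');f=env.grab_frame('top')
S=lambda a:(np.array(a,float)+.5)/5-.5+[140,145]
q=toG(ray(g,S((173,308)),.034)[0])+[.002,-.001];v=q-[.062,.1]
print('roller',q,np.linalg.norm(v),np.arctan2(32,-48)-np.arctan2(v[1],v[0]))
for p in ray(g,S([(105,350),(143,412),(300,262),(340,315)]),.039): print('pine top corner',toG(p)+[.002,-.001])
b=f['img'];print('rear top view', toG(ray(f,(np.array((266,225.))+.5)/4.5-.5+[140,120],.039)[0]))
print('gate mid',toG(ray(g,S((436,228)),.029)[0])+[.002,-.001])
"
```

```text
roller [0.0312 0.1454] 0.05486531927884642 0.38583499534798493
pine top corner [0.0209 0.1982]
pine top corner [-0.0359  0.2016]
pine top corner [0.015 0.061]
pine top corner [-0.0377  0.0627]
rear top view [-0.0112  0.0616]
gate mid [-0.0019 -0.0316]
```

View pics/s18f.png

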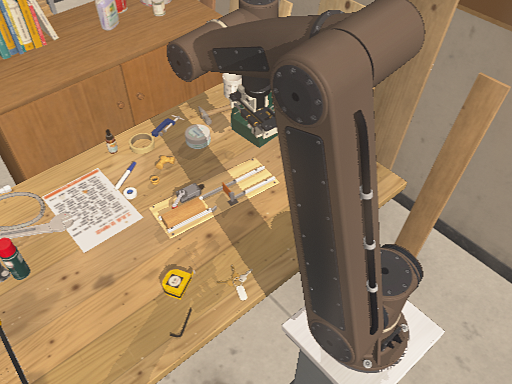

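Everything checks out, so I'm handing in.

```bash
python3 -c "
from h import *
print(env.get_obs()['time_s']); print(env.finish_job())"
```

```text
17.3
the job is handed in; nothing more can be done
None
```

The job is done and handed in at 17.3 s of the 58 s allowed; no verdict is reported.

**What I did**
- **Switch check:** with closed fingers I pushed the roller to about 0.47 rad (27°) and held it for half a second. It sprang back to rest.
- **Laying the pine:** I gripped the offcut at 45 mm and laid it in the infeed half, its front end about 25 mm short of the shut gate.
- **Feeding it through:** I pushed it through the gate from behind, reading 3 N at most, then lifted clear.

**Last checks**
- **Pine position:** its ends are at about y = 62 and 199 mm in the scene view, so the middle is near +130 mm. The top view also put the rear end at 62 mm.
- **Roller:** it is held at about 0.39 rad. The measured radius was 55 mm against the 58 mm given, so that angle is rough.
- **Gate:** it is shut, at the same pixels as at the start.
- **Robot:** it is clear and touching nothing.
- **Other things:** the tape measure looked unmoved. The arm hid the sander and the hardwood block in the last picture, but the gripper stayed well above the worktop wherever it came near them.

**What disagreed**
- **View offset:** the two cameras differed by about 3 mm on where the gauge is, so I used the average.
- **Pine's near edge:** I could not read it cleanly in the last picture because the side face blended with the top, giving x = -36 mm. That it is centred rests on its far edge (x about +15 to +21 mm) and on it lying between the walls.

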